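# Open the incubator guard and fit the tube block

### The job

Get the dry-block incubator ready for the big tubes: pull up the spring plunger on its clear sliding guard, slide the guard right back until the plunger drops into its second hole and holds it open, then take the aluminium block with the four large bores from the caddy and lower it gently into the chamber, without letting it drop, until it sits flat on the chamber floor. Leave the other two blocks in the caddy and do not disturb the dishes, the burner or the two tube racks.

Things in the scene. Friction and masses are not known exactly. Their poses are not given: they have to be found in the camera images.
- incubator: Dry-block incubator, fixed: white housing, own x from -100 to +120 mm, own y from -90 to +90 mm, flat deck 90 mm above the bench, low guide rails along the deck's sides (72 to 83 mm either side, tops 101 mm above the bench). Origin on the bench surface below the middle of its width; own x points from control panel to rear, the way the guard slides open; z up.
- chamber_floor (a point): Centre of the chamber's floor, 28 mm above the bench, 62 mm below the deck; axes as the incubator's. The chamber opens upward, 48 mm along own x, 134 mm along own y. The block stands in its middle with its long side along the incubator's y; its top then lies 17 mm below the deck. There is no room for fingers at its long sides, only at its short ends.
- chamber_mouth (a point): Centre of the chamber's mouth, level with the deck, 90 mm above the bench. Four corner ribs run down the chamber, 7 mm in from the front and rear walls, and locate the block lengthwise: 66 mm apart along own y, 34 mm free between opposite ribs (own x). Beyond them, at the block's short ends, finger recesses 28 mm long along own y reach down to the floor.
- cover (a joint): How far the clear acrylic guard has slid along the incubator's own x, in m: 0 shut over the chamber, 0.080 fully open and chamber wholly uncovered (end stop at 0.0815). The guard is a plate 92 x 148 mm, 5 mm thick, its top 97 mm above the bench; once unlocked it slides with 2 to 4 N.
- plunger (a joint): How far the plunger is pulled up, in m, 0 to 0.014: 0 with its pin fully down in a hole, clear of the deck above 0.008; it rides at 0.008 on the deck between the two holes. The spring pulls it down with about 5 N at 0 and 12 N at 0.014. The holes lie 80 mm apart along the slide; the pin has about 2 mm play each way in them.
- plunger_knob (a point): Centre of the plunger's black knob, round, 26 mm across and 22 mm tall, axis vertical, on the guard near its rear edge; it moves with guard and plunger. Centre 127 mm above the bench when down, 30 mm above the guard's top. Below it is a narrower steel threaded body (17 mm).
- caddy: Steel caddy, fixed, 222 x 56 mm, holding three blocks end to end along its own x. Origin on the bench below its centre; inner floor 4 mm above the bench; bays centred at own x -72, 0, +72 mm. End cheeks reach 56 mm and fins between the blocks 40 mm above the bench; the lips along its long sides only 12 mm, so the blocks' long sides are free above them.
- block_large_center (a point): Centre of the wanted aluminium block: 60 mm long (own x), 42 mm wide (own y), 45 mm tall (own z), 210 to 340 g, with four large bores (17 mm, two by two) in its top. Stands upright in one of the three bays of the caddy, long side along the caddy's x.
- block_medium_center (a point): Centre of a block of the same outer size with six medium bores (three by two); stays in the caddy.
- block_small_center (a point): Centre of a block of the same outer size with twelve small bores (four by three); stays in the caddy.
- dishes_center (a point): Centre of a stack of two closed culture dishes, 90 mm across, 32 mm tall, loose on the bench; not to be disturbed.
- burner_center (a point): Centre of a steel spirit burner, 76 mm across with a thin ear that reaches 46 mm along its own x, 78 mm tall, loose on the bench; not to be disturbed.
- tube_rack_center (a point): Centre (22 mm above the bench) of the foot block of a white tube rack, 150 mm (own x) by 75 mm (own y), loose on the bench; its orange-capped tubes reach 119 mm above the bench; not to be disturbed.
- microtube_rack_center (a point): Centre of a teal microtube rack, 100 mm (own x) by 210 mm (own y), 43 mm tall with its small tubes, loose on the bench; not to be disturbed.

How it is judged:
By the outcome, as a careful person would: the job done as asked, in the order asked, and still so for the second after the job is handed in, with the robot touching nothing.
It also fails if it takes over 72 s, if anything falls off the work surface, if the arm or the gripper's body presses on something with over 40 N, if the wrist force passes 120 N, or if a joint passes its speed limit or range.

### The arm

A 7-joint arm with a two-finger parallel gripper is mounted at the origin on the work surface. World frame = base frame: x ahead of the robot, y to its left, z up, the work surface at z = 0. Lengths are in m, angles in rad, forces in N, time in s.
With the tool pointing down it reaches from about 0.425 to 0.925 m from the base axis. Payload 6.8 kg.
Tool frame: the origin (TCP) lies on the centre line of the jaws, within the pads' length; the fingertips stand 19 mm ahead of it and the grasp point (between the pads) is the TCP (tcp_to_tips is the distance from the TCP to the fingertips, in m); x points along the fingers, y is the direction in which the jaws open and shut, and the axes are right-handed (so a half turn about x gives the same grasp; the last joint's range is limited). The gripper opens to 85 mm and grips with 20 to 120 N. Pads are 22 mm wide; open, the fingers measure 114 mm over their backs; the gripper's body (76 mm by 85 mm) begins 54 mm behind the grasp point. The pads swing forward as they close: fully open they stand 13 mm farther back than shut.
Start: joints at [1.017, 0.477, 0.022, 1.555, -0.011, 1.109, -0.083], TCP at [0.291, -0.609, 0.25] pointing down, gripper open.
Joint ranges: [-2.96, 2.96], [-0.34, 2.1], [-1.41, 1.46], [0.24, 2.44], [-1.37, 4.51], [0.17, 1.92], [-2.96, 2.96]. Speed limits (rad/s): [2.39, 2.39, 3.14, 3.14, 3.14, 3.14, 3.14].

### API

Orientations are given as a unit quaternion [w, x, y, z].
In Python, from station import get_obs, read_camera, hand_in, spot_in, cut_out, tcp_to_tips gives the robot as it stands.
- The arm moves only by the shell command python3 -m jog 'ROWS' [FORCE]. ROWS is JSON, a list of rows, each an object of numbers: "gripper": the closure, from 0 (fully open) to 1 (shut); "dx", "dy", "dz": the shift along the world's x, y, z in m; "rx", "ry", "rz": the turn, a rotation vector about the world's x, y, z in degrees. In form: [{"gripper": .., "dx": .., "dy": .., "dz": .., "rx": .., "ry": .., "rz": ..}, ...]. A call has 1 to 10 rows; each row is the pose to reach, as a shift and turn from the pose commanded when the call began; what a row does not reach only later rows make up. A row lasts 1/10 s, in which the tool goes at most 50 mm and 8.59 degrees, less where a joint would pass 70% of its speed; a pose out of reach is approached as far as the arm can. A call with a gripper value outside its range is refused whole. The fingers move at their own pace and stop on an object; FORCE is the grip in N (left out, the last holds). Time passes only in rows, so rows that repeat a pose let the fingers close. It gives the time, the measured TCP pose, the force and the opening at its end, in the units of the state.
- get_obs(): the state, without advancing time (a new reading comes with each control period).
- read_camera(name): name is "scene" or "top"; returns a dict with "pixels" (480x640x3 uint8, blue, green, red), "range_z" (480x640 float32, m along the optical axis (not along the pixel's ray), 0 where there is no reading), "camera_matrix" (3x3 intrinsics, pixels), "cam_to_world" (4x4, takes a point from camera to world coordinates). Camera axes: x right, y down, z forward; pixel columns grow to the right and rows downward; lengths in m; the calibration is good to about 2 mm. A picture is of the moment at which its call begins.
- hand_in(): hands the job in, once; it reports no verdict.
Trained networks look in the newest picture that a camera, given by its name, has taken for a name from the list of things; names that differ only in an ending like _2 or _b are one class to them, and where a whole thing is asked for, a point or a joint stands for the part that bears it (a point fixed in the world has none). Each returns a list of dicts, best first, with "conf" (0 to 1); they miss things now and then, are a little off and sometimes report something else, mostly with a low value. They report only what shows in the picture. A call takes as long as a camera call.
- spot_in(camera, label): "box" ([centre column, centre row, width, height] in pixels, round what is visible of it).
- cut_out(camera, label): "mask" (480x640 bool, what is visible of it) and "box" ([centre column, centre row, width, height] in pixels, round what is visible of it).
The state is a dict: "t": time; "q": joint angles; "joint_vel": joint speeds; "joint_torque": joint torques, N m; "eef_pos": TCP position; "tool_rot": TCP orientation; "contact_force": force on the tool from outside, world axes, zero at the start; "torque": the same for the moment, N m; "gripper_width": opening from 0.0 (shut) to 1.0 (fully open).
Only numpy, scipy, OpenCV 4.12 (cv2) and the standard library are available. Lean on these libraries where they do the work, as an engineer would, in place of code of your own. Each camera call takes 0.05 s, during which the arm holds its last target. There are 200 camera calls.

## Working session

There is one attempt and no reset: what is moved stays moved. The work goes in short steps, Python scripts to look and compute and a shell command to move; the robot and the scene stay as the last step left them, time stands still between calls to the robot, and variables do not carry over. Pictures are saved under pics/ and viewed, about 8 in all and at most 12, crops included, and the job is handed in when it is done.

```bash
ls; mkdir -p pics; cat > h.py <<'E'
import numpy as np, cv2
from station import *
def cam(n):
    c=read_camera(n); return c
def pts(c,mask=None):
    z=c["range_z"]; K=c["camera_matrix"]; T=c["cam_to_world"]
    v,u=np.nonzero((z>0)&(mask if mask is not None else True))
    d=z[v,u]; P=np.stack([(u-K[0,2])/K[0,0]*d,(v-K[1,2])/K[1,1]*d,d],1)
    return P@T[:3,:3].T+T[:3,3],u,v
E
python3 - <<'E'
from h import *
o=get_obs(); print({k:np.round(v,3) for k,v in o.items()}, tcp_to_tips)
for n in("scene","top"):
    c=cam(n); cv2.imwrite(f"pics/{n}0.png",c["pixels"]); print(n,c["cam_to_world"].round(3).tolist(),c["camera_matrix"][0,0])
    for l in("incubator","cover","plunger_knob","caddy","block_large_center","block_medium_center","block_small_center","dishes_center","burner_center","tube_rack_center","microtube_rack_center"):
        for r in cut_out(n,l)[:2]:
            P,u,v=pts(c,r["mask"])
            if len(P)==0: continue
            print(l,round(r["conf"],2),np.round(r["box"]),"med",np.median(P,0).round(3),"lo",np.percentile(P,3,0).round(3),"hi",np.percentile(P,97,0).round(3))
E
```

```text
pics
{'t': np.float64(0.0), 'q': array([ 1.017,  0.478,  0.022,  1.556, -0.011,  1.109, -0.083]), 'joint_vel': array([ 0.   ,  0.001, -0.002,  0.   ,  0.001,  0.   ,  0.   ]), 'joint_torque': array([-1.0000e-03, -5.9646e+01,  1.6080e+00, -2.8119e+01,  1.2000e-02,
        9.0000e-03, -0.0000e+00]), 'eef_pos': array([ 0.291, -0.609,  0.249]), 'tool_rot': array([-0.156, -0.689, -0.157,  0.69 ]), 'contact_force': array([-0.037, -0.408, -0.127]), 'torque': array([-0.014, -0.003,  0.034]), 'gripper_width': np.float64(0.998)} 0.019
scene [[0.193, 0.627, -0.755, 1.605], [0.981, -0.116, 0.154, -0.222], [0.009, -0.77, -0.637, 0.988], [0.0, 0.0, 0.0, 1.0]] 565.9434563619645
incubator 0.9 [394. 223.  91.  83.] med [0.544 0.194 0.089] lo [0.402 0.114 0.006] hi [0.604 0.289 0.104]
cover 0.78 [389. 196.  60.  29.] med [0.456 0.199 0.098] lo [0.404 0.139 0.093] hi [0.495 0.27  0.136]
plunger_knob 0.56 [391. 195.  10.  10.] med [0.487 0.203 0.135] lo [0.475 0.192 0.117] hi [0.495 0.214 0.14 ]
caddy 0.88 [231. 258.  30.  75.] med [ 0.639 -0.215  0.027] lo [ 0.423 -0.256  0.002] hi [ 0.648 -0.176  0.05
[... 2375 characters left out ...]
enter 0.67 [241. 263.  72.  90.] med [0.489 0.204 0.094] lo [0.387 0.12  0.075] hi [0.594 0.29  0.106]
burner_center 0.89 [322. 300.  27.  30.] med [ 0.393 -0.004  0.052] lo [ 0.359 -0.035  0.037] hi [0.426 0.028 0.075]
tube_rack_center 0.75 [323. 301.  28.  28.] med [ 0.393 -0.004  0.052] lo [ 0.359 -0.037  0.036] hi [0.426 0.029 0.075]
tube_rack_center 0.68 [134. 274.  47.  62.] med [0.45  0.475 0.048] lo [0.384 0.444 0.016] hi [0.52  0.524 0.123]
microtube_rack_center 0.88 [497. 248.  80.  42.] med [ 0.538 -0.462  0.036] lo [ 0.491 -0.563  0.027] hi [ 0.586 -0.362  0.044]
microtube_rack_center 0.65 [241. 262.  72.  90.] med [0.489 0.204 0.094] lo [0.387 0.12  0.074] hi [0.595 0.291 0.106]
```

```bash
python3 - <<'E'
from h import *
t=cv2.imread("pics/top0.png")[210:330,180:440]; s=cv2.imread("pics/scene0.png")[160:320,200:460]
a=cv2.resize(t,None,fx=3,fy=3,interpolation=cv2.INTER_CUBIC);b=cv2.resize(s,None,fx=3,fy=3,interpolation=cv2.INTER_CUBIC)
cv2.imwrite("pics/v1.png",a[:, :780]);cv2.imwrite("pics/v2.png",b)
# edges: fits
c=cam("top")
P,u,v=pts(c)
def rect(n,m):
    Q=P[m][:,:2]; r=cv2.minAreaRect((Q*1000).astype(np.float32)); print(n,len(Q),np.round(r[0],1),np.round(r[1],1),round(r[2],2))
x,y,z=P.T
inc=(x>.35)&(x<.65)&(y>.08)&(y<.34)
rect("inc",inc&(z>.08)&(z<.108))
rect("guard",inc&(z>.0945)&(z<.0995)); 
rect("knob",inc&(z>.128)&(z<.15)); print(P[inc&(z>.128)].mean(0), z[inc].max())
rect("rails",inc&(z>.0995)&(z<.107))
cad=(x>.40)&(x<.67)&(y>-.28)&(y<-.15)
rect("caddy",cad&(z>.008)&(z<.07))
rect("blocks",cad&(z>.045)&(z<.053)); 
for lo,hi in((.425,.5),(.5,.568),(.568,.64)): 
    m=cad&(z>.045)&(z<.0535)&(x>lo)&(x<hi); rect("b",m)
print("bench",np.median(z[(x>.6)&(x<.7)&(y>-.1)&(y<0)]))
for l in("block_large_center","incubator","plunger_knob"):
  for n in("top","scene"):
    if n=="scene" and l=="block_large_center": cs=cam("scene")
    for r in spot_in(n,l)[:2]: print(n,l,r)
E
```

```text
inc 5988 [491.1 209.3] [220.1 181.5] 1.2
guard 1499 [490.8 208.9] [218.6 178.5] 1.31
knob 92 [479.9 208. ] [23.9 24.5] 68.18
[0.47994909 0.20776415 0.13881258] 0.14456667444255045
rails 1478 [498.7 209.6] [203.6 166.6] 1.32
caddy 1607 [ 532.7 -202.9] [ 90.  254.9] 77.07
blocks 708 [ 533.4 -209.9] [ 54.6 218.5] 80.77
b 256 [ 461.9 -202.8] [42.7 59.5] 82.22
b 220 [ 531.5 -211.7] [43.5 71.8] 79.62
b 243 [ 606.6 -226.1] [47.9 68.1] 82.31
bench 0.0011023977323064704
top block_large_center {'box': [401.6, 246.7, 23.9, 25.7], 'conf': 0.9}
top block_large_center {'box': [300.8, 170.1, 32.0, 32.6], 'conf': 0.41}
scene block_large_center {'box': [233.7, 250.1, 18.7, 17.3], 'conf': 0.59}
top plunger_knob {'box': [497.3, 248.3, 79.8, 40.1], 'conf': 0.75}
top plunger_knob {'box': [132.2, 274.2, 51.8, 62.5], 'conf': 0.55}
scene plunger_knob {'box': [393.5, 195.7, 13.4, 13.3], 'conf': 0.5}
scene plunger_knob {'box': [357.2, 302.9, 34.1, 36.6], 'conf': 0.36}
```

View pics/v1.png

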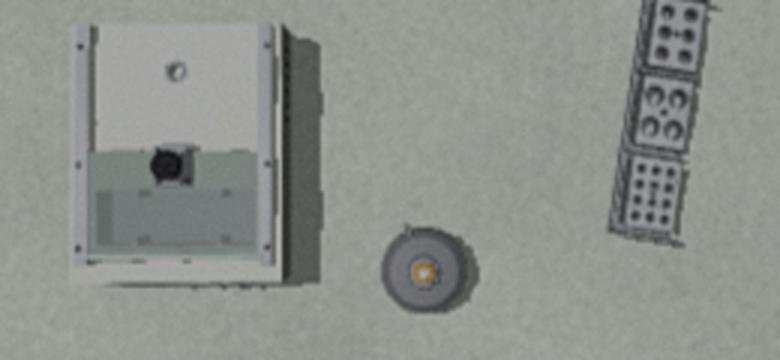

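View pics/v2.png

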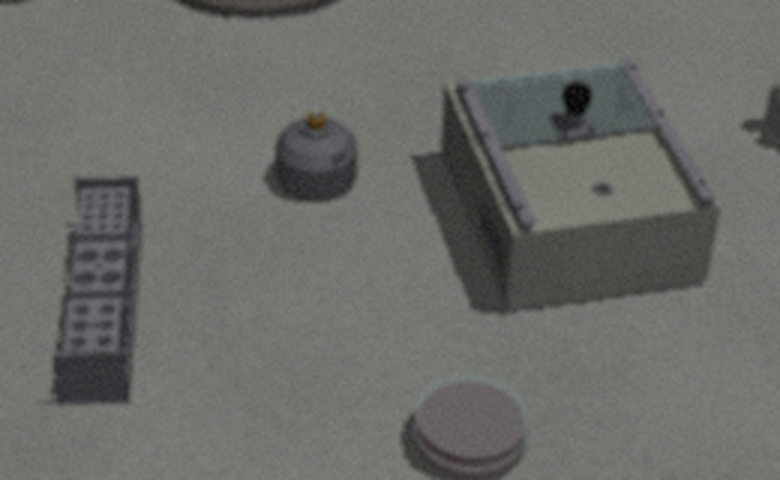

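Both views agree: the guard is shut, with its knob towards world +x (the rear). The large‑bore block is in the caddy's middle bay, with the medium block at +x and the small one at −x. The block's ends aren't accessible in the caddy, so I'll grip it by its long sides there, set it down on the bench and regrip it by the ends. Plunger first.

```bash
R='{"gripper":0.4,"dx":0.21,"dy":0.42,"dz":0,"rz":-24.4}'
python3 -m jog '[{"gripper":0.4,"dx":0.21,"dy":0.42,"rz":-24.4},{"gripper":0.4,"dx":0.21,"dy":0.42,"rz":-24.4},{"gripper":0.4,"dx":0.21,"dy":0.42,"rz":-24.4},{"gripper":0.4,"dx":0.21,"dy":0.42,"rz":-24.4},{"gripper":0.4,"dx":0.21,"dy":0.42,"rz":-24.4},{"gripper":0.4,"dx":0.21,"dy":0.42,"rz":-24.4},{"gripper":0.4,"dx":0.21,"dy":0.42,"rz":-24.4},{"gripper":0.4,"dx":0.21,"dy":0.42,"rz":-24.4},{"gripper":0.4,"dx":0.21,"dy":0.42,"rz":-24.4},{"gripper":0.4,"dx":0.21,"dy":0.42,"rz":-24.4}]' 60
python3 - <<'E'
from h import *
from scipy.spatial.transform import Rotation as R
c=cam("scene");P,u,v=pts(c);x,y,z=P.T
m=(x>.45)&(x<.51)&(y>.18)&(y<.24)&(z>.134)&(z<.15)
r=cv2.minAreaRect((P[m][:,:2]*1000).astype(np.float32));print("knob scene",r,P[m].mean(0))
c=cam("top");P,u,v=pts(c);x,y,z=P.T
inc=(x>.35)&(x<.65)&(y>.08)&(y<.34)
# angle from deck side edges: for x-slices extremes of y
for side in(0,1):
    X=[];Y=[]
    for a in np.arange(.40,.59,.01):
        m=inc&(abs(x-a)<.005)&(z>.099)&(z<.107)
        m&=(y>.21) if side else (y<.21)
        if m.sum()>3: X.append(a);Y.append(np.median(y[m]))
    f=np.polyfit(X,Y,1);print("rail",side,np.degrees(np.arctan(f[0])),np.polyval(f,.48))
# blocks: line of centres
cad=(x>.4)&(x<.67)&(y>-.28)&(y<-.15)&(z>.045)&(z<.0525)
f=np.polyfit(x[cad],y[cad],1);print("blockline",np.degrees(np.arctan(f[0])),np.polyval(f,.532), np.percentile(x[cad],[1,99]))
o=get_obs();print(o["eef_pos"],o["t"],R.from_quat(np.roll(o["tool_rot"],-1)).as_matrix().round(3).tolist())
E
```

```text
knob scene ((485.00732421875, 204.35987854003906), (25.081567764282227, 23.83363914489746), 7.516736030578613) [0.48375815 0.20385466 0.13714487]
rail 0 -11.046599215626593 0.14903598833300452
rail 1 12.850062273718036 0.27179479375041404
blockline -7.614566188163524 -0.21214154898857215 [0.43240596 0.63859295]
[ 0.29108795 -0.60904008  0.25030437] 1.7 [[0.0, 0.431, -0.902], [-0.0, -0.902, -0.431], [-1.0, 0.0, -0.0]]$[0]: bad value
```

```bash
python3 -m jog '[{"gripper":0.4,"dx":0.21,"dy":0.42,"dz":0,"rx":0,"ry":0,"rz":-24.4},{"gripper":0.4,"dx":0.21,"dy":0.42,"dz":0,"rx":0,"ry":0,"rz":-24.4},{"gripper":0.4,"dx":0.21,"dy":0.42,"dz":0,"rx":0,"ry":0,"rz":-24.4},{"gripper":0.4,"dx":0.21,"dy":0.42,"dz":0,"rx":0,"ry":0,"rz":-24.4},{"gripper":0.4,"dx":0.21,"dy":0.42,"dz":0,"rx":0,"ry":0,"rz":-24.4},{"gripper":0.4,"dx":0.21,"dy":0.42,"dz":0,"rx":0,"ry":0,"rz":-24.4},{"gripper":0.4,"dx":0.21,"dy":0.42,"dz":0,"rx":0,"ry":0,"rz":-24.4},{"gripper":0.4,"dx":0.21,"dy":0.42,"dz":0,"rx":0,"ry":0,"rz":-24.4},{"gripper":0.4,"dx":0.21,"dy":0.42,"dz":0,"rx":0,"ry":0,"rz":-24.4},{"gripper":0.4,"dx":0.21,"dy":0.42,"dz":0,"rx":0,"ry":0,"rz":-24.4}]' 60
```

```text
t: 2.7
eef_pos: [0.5034, -0.1833, 0.2507]
tool_rot: [0.009, 0.708, 0.01, -0.706]
contact_force: [0.5, -0.8, 1.3]
gripper_width: 0.597
```

```bash
python3 -m jog '[{"gripper":0.4,"dx":-0.0185,"dy":0.395,"dz":0,"rx":0,"ry":0,"rz":0},{"gripper":0.4,"dx":-0.0185,"dy":0.395,"dz":0,"rx":0,"ry":0,"rz":0},{"gripper":0.4,"dx":-0.0185,"dy":0.395,"dz":0,"rx":0,"ry":0,"rz":0},{"gripper":0.4,"dx":-0.0185,"dy":0.395,"dz":0,"rx":0,"ry":0,"rz":0},{"gripper":0.4,"dx":-0.0185,"dy":0.395,"dz":0,"rx":0,"ry":0,"rz":0},{"gripper":0.4,"dx":-0.0185,"dy":0.395,"dz":0,"rx":0,"ry":0,"rz":0},{"gripper":0.4,"dx":-0.0185,"dy":0.395,"dz":0,"rx":0,"ry":0,"rz":0},{"gripper":0.4,"dx":-0.0185,"dy":0.395,"dz":0,"rx":0,"ry":0,"rz":0},{"gripper":0.4,"dx":-0.0185,"dy":0.395,"dz":0,"rx":0,"ry":0,"rz":0},{"gripper":0.4,"dx":-0.0185,"dy":0.395,"dz":-0.03,"rx":0,"ry":0,"rz":0}]' 60
python3 -m jog '[{"gripper":0.4,"dx":0,"dy":0,"dz":-0.04,"rx":0,"ry":0,"rz":0},{"gripper":0.4,"dx":0,"dy":0,"dz":-0.07,"rx":0,"ry":0,"rz":0},{"gripper":0.4,"dx":0,"dy":0,"dz":-0.09,"rx":0,"ry":0,"rz":0},{"gripper":0.4,"dx":0,"dy":0,"dz":-0.09,"rx":0,"ry":0,"rz":0},{"gripper":0.4,"dx":0,"dy":0,"dz":-0.09,"rx":0,"ry":0,"rz":0}]'
```

```text
t: 3.7
eef_pos: [0.4847, 0.2091, 0.2234]
tool_rot: [0.007, 0.71, 0.01, -0.704]
contact_force: [0.5, -0.5, 0.4]
gripper_width: 0.599
t: 4.2
eef_pos: [0.4829, 0.2058, 0.1307]
tool_rot: [0.007, 0.707, 0.007, -0.707]
contact_force: [0.7, 0.8, 0.9]
gripper_width: 0.595
```

```bash
python3 - <<'E'
from h import *
c=cam("scene");cv2.imwrite("pics/v3.png",cv2.resize(c["pixels"][100:260,290:490],None,fx=4,fy=4,interpolation=cv2.INTER_CUBIC))
print(get_obs()["contact_force"],get_obs()["eef_pos"])
E
```

```text
[ 0.60009519  0.22371802 -0.13728401] [0.48336251 0.20613038 0.13143202]
```

View pics/v3.png

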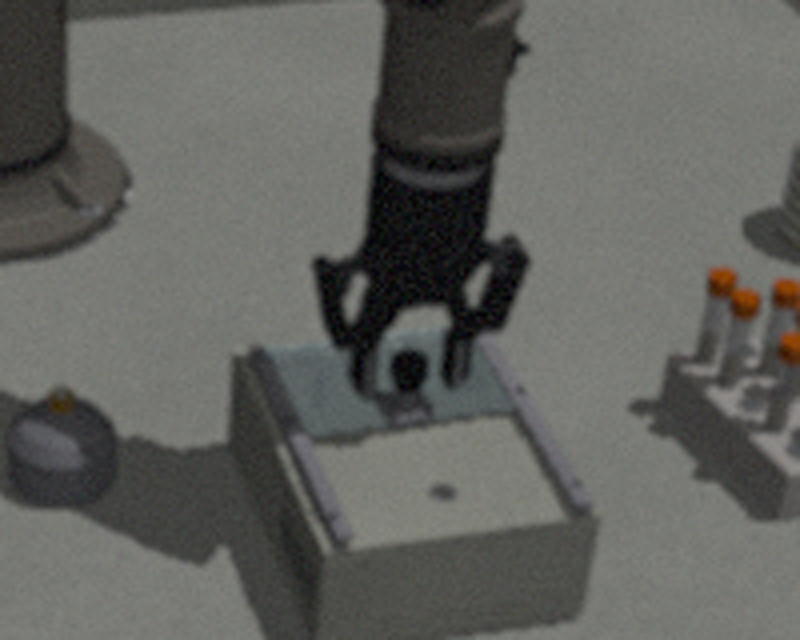

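The knob (around 408,370) lies between the fingertips. Closing on it now.

```bash
python3 -m jog '[{"gripper":1,"dx":0,"dy":0,"dz":0,"rx":0,"ry":0,"rz":0},{"gripper":1,"dx":0,"dy":0,"dz":0,"rx":0,"ry":0,"rz":0},{"gripper":1,"dx":0,"dy":0,"dz":0,"rx":0,"ry":0,"rz":0},{"gripper":1,"dx":0,"dy":0,"dz":0,"rx":0,"ry":0,"rz":0},{"gripper":1,"dx":0,"dy":0,"dz":0,"rx":0,"ry":0,"rz":0}]' 60
python3 -m jog '[{"gripper":1,"dx":0,"dy":0,"dz":0.003,"rx":0,"ry":0,"rz":0},{"gripper":1,"dx":0,"dy":0,"dz":0.006,"rx":0,"ry":0,"rz":0},{"gripper":1,"dx":0,"dy":0,"dz":0.009,"rx":0,"ry":0,"rz":0},{"gripper":1,"dx":0,"dy":0,"dz":0.012,"rx":0,"ry":0,"rz":0},{"gripper":1,"dx":0,"dy":0,"dz":0.012,"rx":0,"ry":0,"rz":0},{"gripper":1,"dx":0,"dy":0,"dz":0.012,"rx":0,"ry":0,"rz":0}]'
```

```text
t: 4.75
eef_pos: [0.4835, 0.2065, 0.1319]
tool_rot: [0.007, 0.708, 0.007, -0.706]
contact_force: [0.2, -0.2, 4.8]
gripper_width: 0.282
t: 5.35
eef_pos: [0.4823, 0.2063, 0.1421]
tool_rot: [-0.007, -0.707, -0.007, 0.707]
contact_force: [2.8, 4.6, -10.6]
gripper_width: 0.282
```

```bash
python3 -m jog '[{"gripper":1,"dx":0.008,"dy":0,"dz":0,"rx":0,"ry":0,"rz":0},{"gripper":1,"dx":0.016,"dy":0,"dz":0,"rx":0,"ry":0,"rz":0},{"gripper":1,"dx":0.024,"dy":0.0005,"dz":0,"rx":0,"ry":0,"rz":0},{"gripper":1,"dx":0.032,"dy":0.0007,"dz":0,"rx":0,"ry":0,"rz":0},{"gripper":1,"dx":0.040,"dy":0.001,"dz":0,"rx":0,"ry":0,"rz":0},{"gripper":1,"dx":0.040,"dy":0.001,"dz":0,"rx":0,"ry":0,"rz":0}]'
python3 - <<'E'
from h import *
c=cam("top");K=c["camera_matrix"];T=c["cam_to_world"]
for n,(u,v) in dict(hole=(238.3,233.7)).items():
    d=T[:3,:3]@np.array([(u-K[0,2])/K[0,0],(v-K[1,2])/K[1,1],1]); s=(.09-T[2,3])/d[2]; print(n,T[:3,3]+s*d)
print({k:get_obs()[k].round(3) for k in("contact_force","torque","eef_pos")})
E
```

```text
t: 5.95
eef_pos: [0.5225, 0.2073, 0.1416]
tool_rot: [-0.007, -0.707, -0.007, 0.708]
contact_force: [1.9, 4.6, -10.1]
gripper_width: 0.282
hole [0.56038485 0.21092892 0.09      ]
{'contact_force': array([  1.305,   5.061, -10.142]), 'torque': array([ 1.065, -0.392, -0.046]), 'eef_pos': array([0.522, 0.207, 0.142])}
```

```bash
python3 -m jog '[{"gripper":1,"dx":0.008,"dy":0.001,"dz":0,"rx":0,"ry":0,"rz":0},{"gripper":1,"dx":0.016,"dy":0.002,"dz":0,"rx":0,"ry":0,"rz":0},{"gripper":1,"dx":0.024,"dy":0.0025,"dz":0,"rx":0,"ry":0,"rz":0},{"gripper":1,"dx":0.032,"dy":0.003,"dz":0,"rx":0,"ry":0,"rz":0},{"gripper":1,"dx":0.038,"dy":0.003,"dz":0,"rx":0,"ry":0,"rz":0},{"gripper":1,"dx":0.040,"dy":0.003,"dz":0,"rx":0,"ry":0,"rz":0},{"gripper":1,"dx":0.040,"dy":0.003,"dz":0,"rx":0,"ry":0,"rz":0}]'
python3 -m jog '[{"gripper":1,"dx":0,"dy":0,"dz":-0.003,"rx":0,"ry":0,"rz":0},{"gripper":1,"dx":0,"dy":0,"dz":-0.006,"rx":0,"ry":0,"rz":0},{"gripper":1,"dx":0,"dy":0,"dz":-0.009,"rx":0,"ry":0,"rz":0},{"gripper":1,"dx":0,"dy":0,"dz":-0.010,"rx":0,"ry":0,"rz":0},{"gripper":1,"dx":0,"dy":0,"dz":-0.010,"rx":0,"ry":0,"rz":0}]'
```

```text
t: 6.7
eef_pos: [0.5635, 0.2085, 0.1421]
tool_rot: [0.007, 0.707, 0.006, -0.707]
contact_force: [1.3, -4.9, -10.9]
gripper_width: 0.285
t: 7.2
eef_pos: [0.5635, 0.2085, 0.1329]
tool_rot: [0.007, 0.708, 0.006, -0.706]
contact_force: [-0.2, -5.2, -6.1]
gripper_width: 0.279
```

The spring force fell to about 6 N, so the pin is in the second hole. I'll release, lift and check.

```bash
python3 -m jog '[{"gripper":1,"dx":0,"dy":-0.0005,"dz":-0.002,"rx":0,"ry":0,"rz":0},{"gripper":0.4,"dx":0,"dy":-0.0015,"dz":-0.002,"rx":0,"ry":0,"rz":0},{"gripper":0.4,"dx":0,"dy":-0.0015,"dz":-0.002,"rx":0,"ry":0,"rz":0},{"gripper":0.4,"dx":0,"dy":-0.0015,"dz":-0.002,"rx":0,"ry":0,"rz":0},{"gripper":0.4,"dx":0,"dy":-0.0015,"dz":0.02,"rx":0,"ry":0,"rz":0},{"gripper":0.4,"dx":0,"dy":-0.0015,"dz":0.06,"rx":0,"ry":0,"rz":0},{"gripper":0,"dx":0,"dy":-0.05,"dz":0.08,"rx":0,"ry":0,"rz":0},{"gripper":0,"dx":0,"dy":-0.1,"dz":0.08,"rx":0,"ry":0,"rz":0},{"gripper":0,"dx":0,"dy":-0.15,"dz":0.08,"rx":0,"ry":0,"rz":0},{"gripper":0,"dx":0,"dy":-0.20,"dz":0.08,"rx":0,"ry":0,"rz":0}]'
python3 -m jog '[{"gripper":0,"dx":0,"dy":-0.05,"dz":0,"rx":0,"ry":0,"rz":0},{"gripper":0,"dx":0,"dy":-0.10,"dz":0,"rx":0,"ry":0,"rz":0},{"gripper":0,"dx":0,"dy":-0.10,"dz":0,"rx":0,"ry":0,"rz":0}]'
python3 - <<'E'
from h import *
print(get_obs()["eef_pos"],get_obs()["contact_force"])
im=[]
for n,b in(("top",(210,310,190,290)),("scene",(150,290,330,470))):
    c=cam(n); s=c["pixels"][b[0]:b[1],b[2]:b[3]]; im.append(cv2.resize(s,(400,400),interpolation=cv2.INTER_CUBIC))
    P,u,v=pts(c);x,y,z=P.T; inc=(x>.35)&(x<.65)&(y>.08)&(y<.34)
    k=inc&(z>.125)&(z<.16); kt=inc&(z>.1345)&(z<.16)
    print(n,"knob",P[kt].mean(0).round(4),np.percentile(z[k],98),cv2.minAreaRect((P[kt][:,:2]*1000).astype(np.float32)))
    ch=(x>.38)&(x<.5)&(y>.12)&(y<.30)&(z>.02)&(z<.035); print("floor",ch.sum(),P[ch].mean(0),cv2.minAreaRect((P[ch][:,:2]*1000).astype(np.float32)))
    ch=(x>.38)&(x<.49)&(y>.12)&(y<.30)&(z>.02)&(z<.083);print("below",cv2.minAreaRect((P[ch][:,:2]*1000).astype(np.float32)))
cv2.imwrite("pics/v4.png",np.hstack(im))
E
```

```text
t: 8.2
eef_pos: [0.5631, 0.0112, 0.2135]
tool_rot: [0.007, 0.708, 0.008, -0.706]
contact_force: [0.9, -0.2, -0.2]
gripper_width: 1.003
t: 8.5
eef_pos: [0.5623, -0.0967, 0.2129]
tool_rot: [0.004, 0.708, 0.002, -0.707]
contact_force: [-0.2, 0.1, 0.1]
gripper_width: 1.001
[ 0.56234594 -0.09666688  0.21285653] [-0.17373728  0.08079369  0.09460119]
top knob [0.5606 0.21   0.139 ] 0.1435989441271043 ((561.1595458984375, 210.7762908935547), (24.58749008178711, 24.602500915527344), 39.06725311279297)
floor 784 [0.43567725 0.21205964 0.02984408] ((435.6280822753906, 212.91690063476562), (47.660037994384766, 127.507568359375), 1.6628299951553345)
below ((446.0458679199219, 212.2293243408203), (68.60568237304688, 129.49072265625), 1.4449430704116821)
scene knob [0.5635 0.206  0.1374] 0.14033230118908088 ((564.1368408203125, 206.0841827392578), (24.563480377197266, 27.610742568969727), 64.85255432128906)
floor 0 [nan nan nan] ((0.0, 0.0), (0.0, 0.0), 0.0)
below ((414.2655334472656, 208.67034912109375), (133.20278930664062, 35.21148681640625), 81.61394500732422)<stdin>:9: RuntimeWarning: Mean of empty slice.
  ret = um.true_divide(
```

View pics/v4.png

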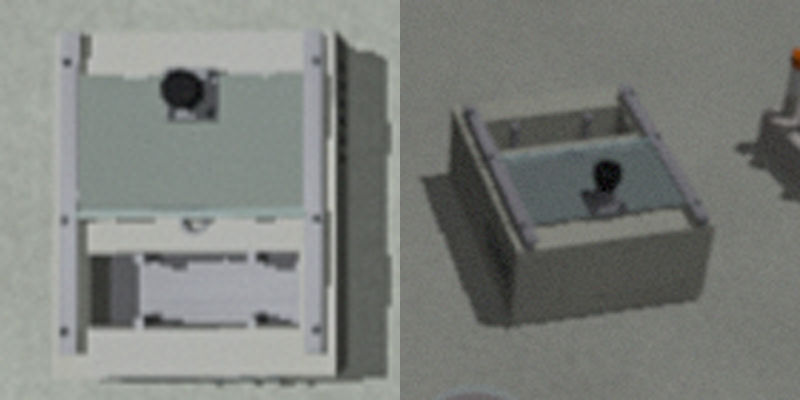

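The knob in the top view (180,88) is over the second hole, 80.5 mm from where it began and back at its down height. The chamber is uncovered. Next I'll take the block from the middle bay.

```bash
python3 -m jog '[{"gripper":0.25,"dx":-0.028,"dy":-0.05,"dz":0,"rx":0,"ry":0,"rz":-8.8},{"gripper":0.25,"dx":-0.028,"dy":-0.1,"dz":0,"rx":0,"ry":0,"rz":-8.8},{"gripper":0.25,"dx":-0.028,"dy":-0.122,"dz":0,"rx":0,"ry":0,"rz":-8.8},{"gripper":0.25,"dx":-0.028,"dy":-0.122,"dz":-0.04,"rx":0,"ry":0,"rz":-8.8},{"gripper":0.25,"dx":-0.028,"dy":-0.122,"dz":-0.08,"rx":0,"ry":0,"rz":-8.8},{"gripper":0.25,"dx":-0.028,"dy":-0.122,"dz":-0.09,"rx":0,"ry":0,"rz":-8.8},{"gripper":0.25,"dx":-0.028,"dy":-0.122,"dz":-0.09,"rx":0,"ry":0,"rz":-8.8},{"gripper":0.25,"dx":-0.028,"dy":-0.122,"dz":-0.09,"rx":0,"ry":0,"rz":-8.8}]'
python3 - <<'E'
from h import *
o=get_obs();print(o["q"].round(3),o["eef_pos"])
c=cam("scene");cv2.imwrite("pics/v5.png",cv2.resize(c["pixels"][190:310,160:320],None,fx=5,fy=5,interpolation=cv2.INTER_CUBIC))
E
```

```text
t: 9.4
eef_pos: [0.5361, -0.2088, 0.1239]
tool_rot: [-0.047, 0.706, -0.047, -0.705]
contact_force: [0.7, -0.1, 0.5]
gripper_width: 0.749
[ 0.375  0.469 -0.143  1.9    0.092  0.776 -1.521] [ 0.53611026 -0.20879336  0.12385002]
```

View pics/v5.png

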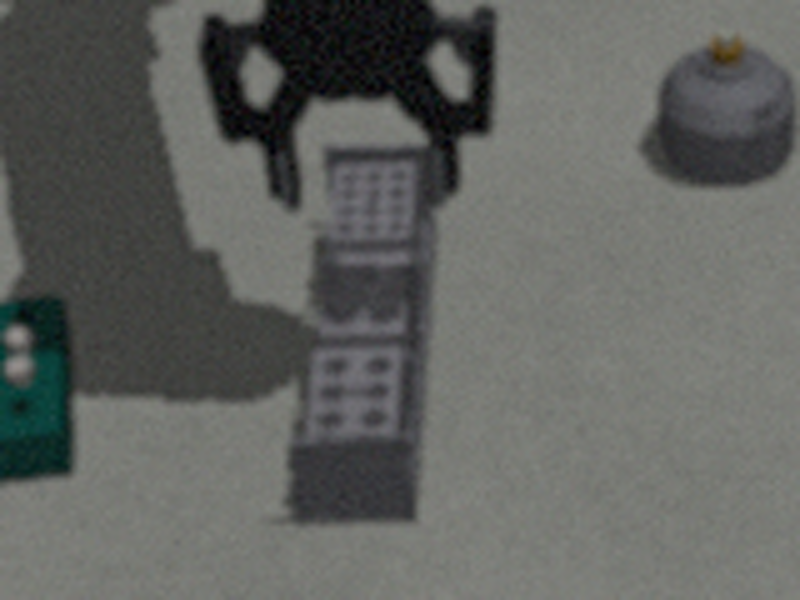

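The fingers straddle the caddy but sit about 5 mm off to +y. I'll correct that, go down and grip.

```bash
python3 -m jog '[{"gripper":0.25,"dx":-0.001,"dy":-0.005,"dz":0,"rx":0,"ry":0,"rz":0},{"gripper":0.25,"dx":-0.001,"dy":-0.005,"dz":-0.03,"rx":0,"ry":0,"rz":0},{"gripper":0.25,"dx":-0.001,"dy":-0.005,"dz":-0.05,"rx":0,"ry":0,"rz":0},{"gripper":0.25,"dx":-0.001,"dy":-0.005,"dz":-0.07,"rx":0,"ry":0,"rz":0},{"gripper":0.25,"dx":-0.001,"dy":-0.005,"dz":-0.08,"rx":0,"ry":0,"rz":0},{"gripper":0.25,"dx":-0.001,"dy":-0.005,"dz":-0.085,"rx":0,"ry":0,"rz":0},{"gripper":0.25,"dx":-0.001,"dy":-0.005,"dz":-0.085,"rx":0,"ry":0,"rz":0}]'
python3 -m jog '[{"gripper":1,"dx":0,"dy":0,"dz":0,"rx":0,"ry":0,"rz":0},{"gripper":1,"dx":0,"dy":0,"dz":0,"rx":0,"ry":0,"rz":0},{"gripper":1,"dx":0,"dy":0,"dz":0,"rx":0,"ry":0,"rz":0},{"gripper":1,"dx":0,"dy":0,"dz":0,"rx":0,"ry":0,"rz":0},{"gripper":1,"dx":0,"dy":0,"dz":0,"rx":0,"ry":0,"rz":0}]' 50
```

```text
t: 10.15
eef_pos: [0.5338, -0.215, 0.0376]
tool_rot: [-0.047, 0.706, -0.047, -0.705]
contact_force: [-0.8, -0.7, 0.4]
gripper_width: 0.753
t: 10.65
eef_pos: [0.5345, -0.215, 0.0386]
tool_rot: [-0.047, 0.706, -0.047, -0.705]
contact_force: [-0.5, 0.3, 6.8]
gripper_width: 0.484
```

```bash
python3 -m jog '[{"gripper":1,"dx":0,"dy":0,"dz":0.015,"rx":0,"ry":0,"rz":0},{"gripper":1,"dx":0,"dy":0,"dz":0.04,"rx":0,"ry":0,"rz":0},{"gripper":1,"dx":0,"dy":0,"dz":0.07,"rx":0,"ry":0,"rz":0},{"gripper":1,"dx":0.01,"dy":0.04,"dz":0.08,"rx":0,"ry":0,"rz":0},{"gripper":1,"dx":0.02,"dy":0.08,"dz":0.08,"rx":0,"ry":0,"rz":0},{"gripper":1,"dx":0.025,"dy":0.12,"dz":0.08,"rx":0,"ry":0,"rz":0},{"gripper":1,"dx":0.025,"dy":0.15,"dz":0.07,"rx":0,"ry":0,"rz":0},{"gripper":1,"dx":0.025,"dy":0.155,"dz":0.04,"rx":0,"ry":0,"rz":0},{"gripper":1,"dx":0.025,"dy":0.155,"dz":0.02,"rx":0,"ry":0,"rz":0},{"gripper":1,"dx":0.025,"dy":0.155,"dz":0.010,"rx":0,"ry":0,"rz":0}]'
python3 -m jog '[{"gripper":1,"dx":0,"dy":0,"dz":-0.004,"rx":0,"ry":0,"rz":0},{"gripper":1,"dx":0,"dy":0,"dz":-0.008,"rx":0,"ry":0,"rz":0},{"gripper":1,"dx":0,"dy":0,"dz":-0.011,"rx":0,"ry":0,"rz":0},{"gripper":1,"dx":0,"dy":0,"dz":-0.013,"rx":0,"ry":0,"rz":0},{"gripper":1,"dx":0,"dy":0,"dz":-0.0135,"rx":0,"ry":0,"rz":0},{"gripper":1,"dx":0,"dy":0,"dz":-0.0135,"rx":0,"ry":0,"rz":0}]'
```

```text
t: 11.65
eef_pos: [0.5574, -0.0593, 0.0463]
tool_rot: [0.047, -0.705, 0.047, 0.706]
contact_force: [-1.1, -1.0, -2.3]
gripper_width: 0.483
t: 12.25
eef_pos: [0.559, -0.06, 0.0345]
tool_rot: [-0.047, 0.706, -0.047, -0.705]
contact_force: [-1.5, -1.2, 4.6]
gripper_width: 0.486
```

```bash
python3 -m jog '[{"gripper":0.1,"dx":0,"dy":0,"dz":0,"rx":0,"ry":0,"rz":0},{"gripper":0.1,"dx":0,"dy":0,"dz":0,"rx":0,"ry":0,"rz":0},{"gripper":0.1,"dx":0,"dy":0,"dz":0,"rx":0,"ry":0,"rz":0},{"gripper":0,"dx":0,"dy":0,"dz":0.04,"rx":0,"ry":0,"rz":0},{"gripper":0,"dx":0,"dy":0,"dz":0.09,"rx":0,"ry":0,"rz":0},{"gripper":0,"dx":0,"dy":-0.05,"dz":0.14,"rx":0,"ry":0,"rz":8},{"gripper":0,"dx":0,"dy":-0.1,"dz":0.16,"rx":0,"ry":0,"rz":16},{"gripper":0,"dx":0,"dy":-0.15,"dz":0.16,"rx":0,"ry":0,"rz":24},{"gripper":0,"dx":0,"dy":-0.2,"dz":0.16,"rx":0,"ry":0,"rz":32},{"gripper":0,"dx":0,"dy":-0.2,"dz":0.16,"rx":0,"ry":0,"rz":40}]'
python3 -m jog '[{"gripper":0,"dx":0,"dy":0,"dz":0,"rx":0,"ry":0,"rz":8},{"gripper":0,"dx":0,"dy":0,"dz":0,"rx":0,"ry":0,"rz":16},{"gripper":0,"dx":0,"dy":0,"dz":0,"rx":0,"ry":0,"rz":24},{"gripper":0,"dx":0,"dy":0,"dz":0,"rx":0,"ry":0,"rz":32},{"gripper":0,"dx":0,"dy":0,"dz":0,"rx":0,"ry":0,"rz":40},{"gripper":0,"dx":0,"dy":0,"dz":0,"rx":0,"ry":0,"rz":48},{"gripper":0,"dx":0,"dy":0,"dz":0,"rx":0,"ry":0,"rz":50},{"gripper":0,"dx":0,"dy":0,"dz":0,"rx":0,"ry":0,"rz":50}]'
python3 - <<'E'
from h import *
o=get_obs();print(o["q"].round(3),o["eef_pos"],o["tool_rot"])
im=[]
for n in("top","scene"):
    c=cam(n);P,u,v=pts(c);x,y,z=P.T
    m=(x>.50)&(x<.63)&(y>-.12)&(y<0)&(z>.04)&(z<.06)
    print(n,m.sum(),P[m].mean(0),cv2.minAreaRect((P[m][:,:2]*1000).astype(np.float32)))
c=cam("top");P,u,v=pts(c);H,W=c["range_z"].shape
X=np.full((H,W,3),np.nan);X[v,u]=P
# chamber edges: per column (const y): deck->chamber transitions along x ; per row along y
def proj(a):
    K=c["camera_matrix"];T=np.linalg.inv(c["cam_to_world"]);p=T[:3,:3]@np.array(a)+T[:3,3];return (K@p)[:2]/p[2]
z=X[...,2]
fr=[];re=[]
for col in range(int(proj((.437,.26,.09))[0]),int(proj((.437,.16,.09))[0])):
    r=[i for i in range(200,330) if z[i,col]<.08 and .38<X[i,col,0]<.48 and z[i,col]>.0]
    if r:
        a,b=max(r),min(r)
        fr.append((X[a,col,1],(X[a+1,col,0]) )); re.append((X[b,col,1],X[b-1,col,0]))
print("front edge x",np.median([p[1] for p in fr]),"rear edge x",np.median([p[1] for p in re]),len(fr))
lo=[];hi=[]
for row in range(int(proj((.452,.2,.09))[1]),int(proj((.420,.2,.09))[1])+1):
    r=[j for j in range(180,300) if z[row,j]<.08 and .12<X[row,j,1]<.3]
    a,b=min(r),max(r); hi.append(X[row,a-1,1]);lo.append(X[row,b+1,1])
print("y edges",np.round(lo,4),np.round(hi,4))
ff=np.polyfit(*np.array(fr).T,1);fb=np.polyfit(*np.array(re).T,1);print(ff,fb)
cv2.imwrite("pics/v6.png",cv2.resize(c["pixels"][200:320,180:420],None,fx=3.3,fy=3.3,interpolation=cv2.INTER_CUBIC))
E
```

```text
t: 13.25
eef_pos: [0.5574, -0.2663, 0.1944]
tool_rot: [-0.198, -0.679, -0.195, 0.679]
contact_force: [-0.6, -0.7, -1.3]
gripper_width: 1.003
t: 14.05
eef_pos: [0.5584, -0.2598, 0.1936]
tool_rot: [0.465, 0.532, 0.466, -0.532]
contact_force: [0.7, -0.2, -0.7]
gripper_width: 1.003
[ 0.682  0.479 -0.465  1.732  0.25   0.989 -0.01 ] [ 0.55838116 -0.25984596  0.19360776] [ 0.46536442  0.53229946  0.4656078  -0.53226179]
top 222 [ 0.55793799 -0.05727764  0.04592633] ((558.173583984375, -57.43867492675781), (41.6431999206543, 59.855838775634766), 81.50119018554688)
scene 226 [ 0.56015118 -0.06165764  0.04432248] ((558.9583740234375, -61.62507247924805), (40.65599060058594, 68.77165222167969), 80.282470703125)
front edge x 0.41198577326271324 rear edge x nan 39
y edges [0.1401 0.1394 0.1399 0.139  0.1398 0.1395 0.1394 0.1392 0.1394 0.139
 0.1389 0.1389 0.1389] [0.2759 0.2751 0.2753 0.2746 0.2747 0.2751 0.2759 0.2739 0.275  0.2741
 0.2738 0.2751 0.2748]
[-0.03236531  0.41973351] [nan nan]
```

View pics/v6.png

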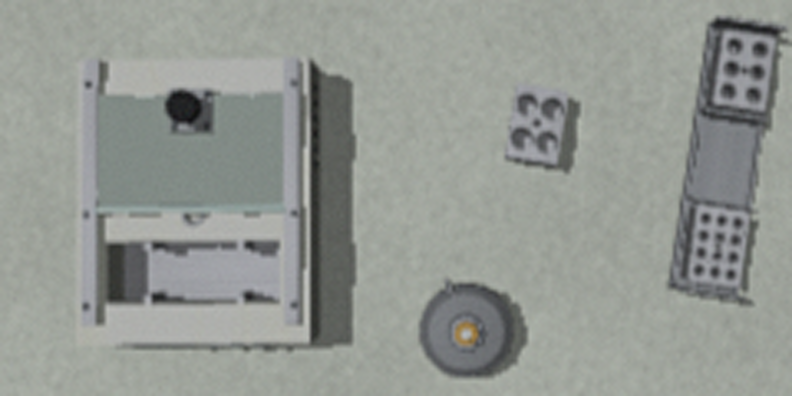

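The block stands upright on the bench at around (540,127), clear of everything, and the other two are still in their bays. Now I'll regrip it by the short ends.

```bash
python3 -m jog '[{"gripper":0,"dx":0,"dy":0.05,"dz":0,"rx":0,"ry":0,"rz":0},{"gripper":0,"dx":0,"dy":0.1,"dz":0,"rx":0,"ry":0,"rz":0},{"gripper":0,"dx":0,"dy":0.15,"dz":0,"rx":0,"ry":0,"rz":0},{"gripper":0,"dx":0,"dy":0.19,"dz":0,"rx":0,"ry":0,"rz":0},{"gripper":0,"dx":0,"dy":0.20,"dz":-0.03,"rx":0,"ry":0,"rz":0},{"gripper":0,"dx":0,"dy":0.20,"dz":-0.06,"rx":0,"ry":0,"rz":0},{"gripper":0,"dx":0,"dy":0.20,"dz":-0.08,"rx":0,"ry":0,"rz":0},{"gripper":0,"dx":0,"dy":0.20,"dz":-0.08,"rx":0,"ry":0,"rz":0}]'
```

```text
t: 15.0
eef_pos: [0.5565, -0.0596, 0.1112]
tool_rot: [-0.464, -0.531, -0.467, 0.534]
contact_force: [0.1, 0.6, 0.0]
gripper_width: 0.998
```

```bash
python3 -m jog '[{"gripper":0,"dx":0.002,"dy":0,"dz":-0.03,"rx":0,"ry":0,"rz":0},{"gripper":0,"dx":0.002,"dy":0,"dz":-0.06,"rx":0,"ry":0,"rz":0},{"gripper":0,"dx":0.002,"dy":0,"dz":-0.075,"rx":0,"ry":0,"rz":0},{"gripper":0,"dx":0.002,"dy":0,"dz":-0.080,"rx":0,"ry":0,"rz":0},{"gripper":0,"dx":0.002,"dy":0,"dz":-0.080,"rx":0,"ry":0,"rz":0},{"gripper":1,"dx":0.002,"dy":0,"dz":-0.080,"rx":0,"ry":0,"rz":0},{"gripper":1,"dx":0.002,"dy":0,"dz":-0.080,"rx":0,"ry":0,"rz":0},{"gripper":1,"dx":0.002,"dy":0,"dz":-0.080,"rx":0,"ry":0,"rz":0},{"gripper":1,"dx":0.002,"dy":0,"dz":-0.080,"rx":0,"ry":0,"rz":0}]' 50
python3 -c "
from station import *
print(get_obs())"
python3 -m jog '[{"gripper":0,"dx":0,"dy":0,"dz":0,"rx":0,"ry":0,"rz":0},{"gripper":0,"dx":0,"dy":0,"dz":0,"rx":0,"ry":0,"rz":0},{"gripper":0,"dx":0,"dy":0,"dz":0,"rx":0,"ry":0,"rz":0},{"gripper":0,"dx":0,"dy":0,"dz":0.04,"rx":0,"ry":0,"rz":0},{"gripper":0,"dx":0,"dy":0,"dz":0.08,"rx":0,"ry":0,"rz":0},{"gripper":0,"dx":0,"dy":-0.05,"dz":0.10,"rx":0,"ry":0,"rz":0},{"gripper":0,"dx":0,"dy":-0.1,"dz":0.10,"rx":0,"ry":0,"rz":0},{"gripper":0,"dx":0,"dy":-0.15,"dz":0.1,"rx":0,"ry":0,"rz":0},{"gripper":0,"dx":0,"dy":-0.2,"dz":0.1,"rx":0,"ry":0,"rz":0},{"gripper":0,"dx":0,"dy":-0.2,"dz":0.1,"rx":0,"ry":0,"rz":0}]'
python3 - <<'E'
from h import *
for i in range(2):
  for n in("top","scene"):
    c=cam(n);P,u,v=pts(c);x,y,z=P.T
    m=(x>.50)&(x<.63)&(y>-.12)&(y<0)&(z>.04)&(z<.06)
    r=cut_out(n,"block_large_center"); 
    print(n,m.sum(),P[m].mean(0),cv2.minAreaRect((P[m][:,:2]*1000).astype(np.float32)))
print(get_obs()["eef_pos"])
E
```

```text
t: 15.9
eef_pos: [0.5612, -0.0598, 0.0353]
tool_rot: [0.466, 0.533, 0.465, -0.532]
contact_force: [-1.3, 0.8, 4.3]
gripper_width: 0.691
{'t': 15.9, 'q': array([ 0.32631069,  0.62617014, -0.42840528,  1.94756578,  0.41354498,
        0.65238476, -0.49722022]), 'joint_vel': array([ 1.10934777e-03, -6.52830027e-04,  1.89045904e-03,  2.09908908e-03,
        1.00448869e-03, -1.31901884e-03, -2.48206742e-06]), 'joint_torque': array([-6.84127584e-02, -5.34359515e+01, -5.22955924e+00, -1.73359662e+01,
        1.89350140e-01, -6.26023896e-01,  8.67190654e-03]), 'eef_pos': array([ 0.56121394, -0.05983145,  0.03533337]), 'tool_rot': array([ 0.46591782,  0.53267308,  0.46490124, -0.53202144]), 'contact_force': array([-1.2991539 ,  0.75092339,  4.30829918]), 'torque': array([ 0.05234027,  0.48262078, -0.02972305]), 'gripper_width': 0.6912514592680732}
t: 16.9
eef_pos: [0.5585, -0.2694, 0.1335]
tool_rot: [-0.463, -0.534, -0.461, 0.536]
contact_force: [-0.1, -2.1, -0.7]
gripper_width: 0.999
top 217 [ 0.56027986 -0.05743104  0.04567333] ((560.2884521484375, -57.54888153076172), (41.690391540527344, 60.255985260009766), 82.80744171142578)
scene 223 [ 0.56232938 -0.06165229  0.04408562] ((562.3884887695312, -61.61459732055664), (42.16324234008789, 65.30789184570312), 82.68037414550781)
top 221 [ 0.56005477 -0.05721177  0.04631151] ((560.18701171875, -57.41032409667969), (41.75165939331055, 59.78081130981445), 82.3692855834961)
scene 226 [ 0.56316894 -0.06203398  0.04387755] ((560.791259765625, -61.49273681640625), (41.93433380126953, 68.1554946899414), 82.6285629272461)
[ 0.56096514 -0.25790645  0.13390577]
```

Gripper versus top camera comes out at about (+1, −2.5) mm. That puts the chamber centre at about (0.4375, 0.205) in the robot frame, yaw about 1.7°. I'll regrip and carry the block there.

```bash
python3 -m jog '[{"gripper":0,"dx":0,"dy":0.05,"dz":0,"rx":0,"ry":0,"rz":0},{"gripper":0,"dx":0,"dy":0.1,"dz":0,"rx":0,"ry":0,"rz":0},{"gripper":0,"dx":0,"dy":0.15,"dz":0,"rx":0,"ry":0,"rz":0},{"gripper":0,"dx":0,"dy":0.19,"dz":0,"rx":0,"ry":0,"rz":0},{"gripper":0,"dx":0,"dy":0.20,"dz":0,"rx":0,"ry":0,"rz":0},{"gripper":0,"dx":0,"dy":0.20,"dz":-0.03,"rx":0,"ry":0,"rz":0},{"gripper":0,"dx":0,"dy":0.20,"dz":-0.06,"rx":0,"ry":0,"rz":0},{"gripper":0,"dx":0,"dy":0.20,"dz":-0.09,"rx":0,"ry":0,"rz":0},{"gripper":0,"dx":0,"dy":0.20,"dz":-0.103,"rx":0,"ry":0,"rz":0},{"gripper":0,"dx":0,"dy":0.20,"dz":-0.103,"rx":0,"ry":0,"rz":0}]'
python3 -m jog '[{"gripper":1,"dx":0,"dy":0,"dz":0,"rx":0,"ry":0,"rz":0},{"gripper":1,"dx":0,"dy":0,"dz":0,"rx":0,"ry":0,"rz":0},{"gripper":1,"dx":0,"dy":0,"dz":0,"rx":0,"ry":0,"rz":0},{"gripper":1,"dx":0,"dy":0,"dz":0,"rx":0,"ry":0,"rz":0},{"gripper":1,"dx":0,"dy":0,"dz":0,"rx":0,"ry":0,"rz":0}]' 70
```

```text
t: 18.3
eef_pos: [0.5593, -0.0597, 0.0293]
tool_rot: [-0.465, -0.531, -0.466, 0.533]
contact_force: [-0.5, -0.0, -0.1]
gripper_width: 0.999
t: 18.8
eef_pos: [0.5619, -0.0598, 0.0327]
tool_rot: [0.466, 0.533, 0.465, -0.532]
contact_force: [-0.3, 0.0, 7.0]
gripper_width: 0.69
```

```bash
python3 -m jog '[{"gripper":1,"dx":0,"dy":0,"dz":0.02,"rx":0,"ry":0,"rz":0},{"gripper":1,"dx":0,"dy":0,"dz":0.06,"rx":0,"ry":0,"rz":0},{"gripper":1,"dx":0,"dy":0,"dz":0.10,"rx":0,"ry":0,"rz":-8},{"gripper":1,"dx":0,"dy":0,"dz":0.13,"rx":0,"ry":0,"rz":-16},{"gripper":1,"dx":-0.015,"dy":0.04,"dz":0.14,"rx":0,"ry":0,"rz":-24},{"gripper":1,"dx":-0.03,"dy":0.08,"dz":0.14,"rx":0,"ry":0,"rz":-32},{"gripper":1,"dx":-0.045,"dy":0.12,"dz":0.14,"rx":0,"ry":0,"rz":-40},{"gripper":1,"dx":-0.06,"dy":0.16,"dz":0.14,"rx":0,"ry":0,"rz":-48},{"gripper":1,"dx":-0.08,"dy":0.2,"dz":0.14,"rx":0,"ry":0,"rz":-56},{"gripper":1,"dx":-0.1,"dy":0.23,"dz":0.14,"rx":0,"ry":0,"rz":-64}]'
python3 -m jog '[{"gripper":1,"dx":-0.02,"dy":0.03,"dz":0,"rx":0,"ry":0,"rz":-8},{"gripper":1,"dx":-0.024,"dy":0.035,"dz":0,"rx":0,"ry":0,"rz":-16},{"gripper":1,"dx":-0.024,"dy":0.035,"dz":0,"rx":0,"ry":0,"rz":-16.6},{"gripper":1,"dx":-0.024,"dy":0.035,"dz":0,"rx":0,"ry":0,"rz":-16.6},{"gripper":1,"dx":-0.024,"dy":0.035,"dz":-0.02,"rx":0,"ry":0,"rz":-16.6},{"gripper":1,"dx":-0.024,"dy":0.035,"dz":-0.03,"rx":0,"ry":0,"rz":-16.6},{"gripper":1,"dx":-0.024,"dy":0.035,"dz":-0.03,"rx":0,"ry":0,"rz":-16.6},{"gripper":1,"dx":-0.024,"dy":0.035,"dz":-0.03,"rx":0,"ry":0,"rz":-16.6}]'
python3 - <<'E'
from h import *
o=get_obs();print(o["eef_pos"],o["tool_rot"],o["contact_force"],o["q"].round(2))
im=[]
for n,b in(("top",(220,310,190,290)),("scene",(120,260,330,470))):
    c=cam(n); s=c["pixels"][b[0]:b[1],b[2]:b[3]]; im.append(cv2.resize(s,(400,400),interpolation=cv2.INTER_CUBIC))
    P,u,v=pts(c);x,y,z=P.T
    for a,b_ in((.108,.118),(.118,.128),(.128,.138),(.138,.152)):
        m=(x>.39)&(x<.48)&(y>.165)&(y<.245)&(z>a)&(z<b_)
        if m.sum()>5: print(n,a,m.sum(),np.percentile(x[m],[5,50,95]).round(4),np.percentile(y[m],[3,97]).round(4))
cv2.imwrite("pics/v7.png",np.hstack(im))
E
```

```text
t: 19.8
eef_pos: [0.4595, 0.173, 0.1716]
tool_rot: [0.111, 0.699, 0.112, -0.698]
contact_force: [0.3, 0.9, -2.9]
gripper_width: 0.693
t: 20.6
eef_pos: [0.4368, 0.2047, 0.1408]
tool_rot: [-0.011, -0.707, -0.011, 0.707]
contact_force: [0.1, -0.2, -2.3]
gripper_width: 0.691
[0.43684374 0.20466456 0.14083376] [-0.01073931 -0.70685519 -0.01057332  0.70719771] [ 0.06401533 -0.19778866 -2.32587013] [-0.27  0.33 -0.35  2.09  0.16  0.75 -2.26]
top 0.138 6 [0.4178 0.4513 0.4555] [0.1767 0.178 ]
scene 0.108 70 [0.4341 0.456  0.4607] [0.173  0.2287]
scene 0.118 80 [0.4448 0.4565 0.4613] [0.1742 0.2315]
scene 0.128 86 [0.4453 0.4556 0.4605] [0.1687 0.2389]
scene 0.138 235 [0.4166 0.4469 0.4594] [0.1683 0.2395]
```

View pics/v7.png

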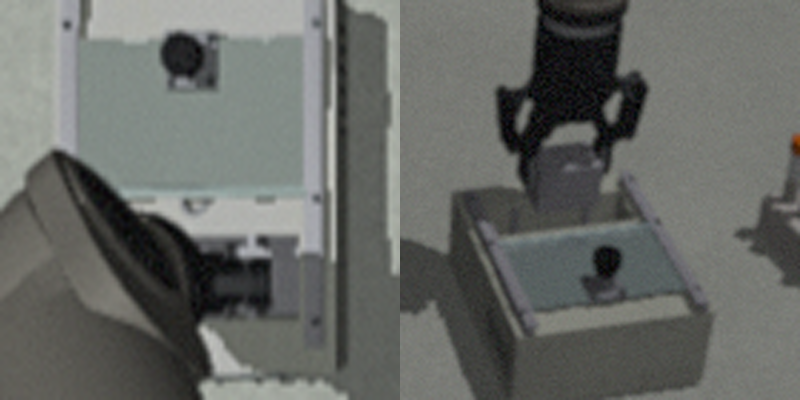

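The block is upright in the gripper and hovers over the open mouth. Before lowering I'll check against the chamber's front wall in the scene view.

```bash
python3 - <<'E'
from h import *
for i in range(2):
    c=cam("scene");P,u,v=pts(c);x,y,z=P.T
    m=(x>.395)&(x<.425)&(y>.145)&(y<.26)&(z>.06)&(z<.085)
    # histogram x of wall at yaw-corrected: x + (y-.205)*tan(1.7deg)
    xx=x+(y-.205)*.03
    print(m.sum(),np.percentile(xx[m],[5,25,50,75,95]).round(4))
    d=(x>.37)&(x<.42)&(y>.165)&(y<.25)&(abs(z-.09)<.004); print("front deck",np.percentile(xx[d],[1,50,99]).round(4))
    b=(x>.445)&(x<.47)&(y>.180)&(y<.232)&(z>.112)&(z<.135); print("block rear",np.percentile(xx[b],[25,50,75]).round(4))
E
python3 -m jog '[{"gripper":1,"dx":0,"dy":0,"dz":-0.006,"rx":0,"ry":0,"rz":0},{"gripper":1,"dx":0,"dy":0,"dz":-0.012,"rx":0,"ry":0,"rz":0},{"gripper":1,"dx":0,"dy":0,"dz":-0.014,"rx":0,"ry":0,"rz":0},{"gripper":1,"dx":0,"dy":0,"dz":-0.014,"rx":0,"ry":0,"rz":0}]'
```

```text
213 [0.4082 0.4109 0.4127 0.4148 0.4203]
front deck [0.3816 0.3993 0.4124]
block rear [0.4547 0.4565 0.4581]
221 [0.4075 0.4107 0.413  0.4154 0.4208]
front deck [0.3818 0.3999 0.4173]
block rear [0.4554 0.4568 0.4583]
t: 21.2
eef_pos: [0.4361, 0.2051, 0.1262]
tool_rot: [-0.011, -0.707, -0.011, 0.707]
contact_force: [-0.5, -0.7, -1.5]
gripper_width: 0.692
```

Both the scene check and the top-camera estimate call for about +1 mm in x. Lowering in stages and watching the force.

```bash
python3 -m jog '[{"gripper":1,"dx":0.001,"dy":0,"dz":0,"rx":0,"ry":0,"rz":0},{"gripper":1,"dx":0.001,"dy":0,"dz":-0.004,"rx":0,"ry":0,"rz":0},{"gripper":1,"dx":0.001,"dy":0,"dz":-0.008,"rx":0,"ry":0,"rz":0},{"gripper":1,"dx":0.001,"dy":0,"dz":-0.012,"rx":0,"ry":0,"rz":0},{"gripper":1,"dx":0.001,"dy":0,"dz":-0.014,"rx":0,"ry":0,"rz":0},{"gripper":1,"dx":0.001,"dy":0,"dz":-0.014,"rx":0,"ry":0,"rz":0}]'
python3 -c "
from station import *
o=get_obs();print(o['contact_force'],o['torque'],o['eef_pos'])"
```

```text
t: 21.8
eef_pos: [0.4373, 0.2051, 0.1124]
tool_rot: [-0.011, -0.707, -0.011, 0.707]
contact_force: [0.3, 0.1, -2.7]
gripper_width: 0.691
[ 0.28595867  0.06110725 -2.65754183] [ 0.01686887  0.01065415 -0.02013009] [0.43729858 0.205115   0.1123766 ]
```

```bash
python3 -m jog '[{"gripper":1,"dx":0,"dy":0,"dz":-0.004,"rx":0,"ry":0,"rz":0},{"gripper":1,"dx":0,"dy":0,"dz":-0.008,"rx":0,"ry":0,"rz":0},{"gripper":1,"dx":0,"dy":0,"dz":-0.012,"rx":0,"ry":0,"rz":0},{"gripper":1,"dx":0,"dy":0,"dz":-0.016,"rx":0,"ry":0,"rz":0},{"gripper":1,"dx":0,"dy":0,"dz":-0.020,"rx":0,"ry":0,"rz":0},{"gripper":1,"dx":0,"dy":0,"dz":-0.020,"rx":0,"ry":0,"rz":0}]'
python3 -m jog '[{"gripper":1,"dx":0,"dy":0,"dz":-0.004,"rx":0,"ry":0,"rz":0},{"gripper":1,"dx":0,"dy":0,"dz":-0.008,"rx":0,"ry":0,"rz":0},{"gripper":1,"dx":0,"dy":0,"dz":-0.012,"rx":0,"ry":0,"rz":0},{"gripper":1,"dx":0,"dy":0,"dz":-0.016,"rx":0,"ry":0,"rz":0},{"gripper":1,"dx":0,"dy":0,"dz":-0.020,"rx":0,"ry":0,"rz":0},{"gripper":1,"dx":0,"dy":0,"dz":-0.024,"rx":0,"ry":0,"rz":0},{"gripper":1,"dx":0,"dy":0,"dz":-0.026,"rx":0,"ry":0,"rz":0},{"gripper":1,"dx":0,"dy":0,"dz":-0.026,"rx":0,"ry":0,"rz":0}]'
```

```text
t: 22.4
eef_pos: [0.4372, 0.205, 0.0922]
tool_rot: [-0.011, -0.707, -0.011, 0.707]
contact_force: [-0.2, -0.8, -1.4]
gripper_width: 0.691
t: 23.2
eef_pos: [0.4373, 0.2051, 0.0665]
tool_rot: [-0.011, -0.707, -0.011, 0.707]
contact_force: [0.0, 0.1, -2.0]
gripper_width: 0.69
```

```bash
python3 -m jog '[{"gripper":1,"dx":0,"dy":0,"dz":-0.001,"rx":0,"ry":0,"rz":0},{"gripper":1,"dx":0,"dy":0,"dz":-0.002,"rx":0,"ry":0,"rz":0},{"gripper":1,"dx":0,"dy":0,"dz":-0.003,"rx":0,"ry":0,"rz":0},{"gripper":1,"dx":0,"dy":0,"dz":-0.004,"rx":0,"ry":0,"rz":0},{"gripper":1,"dx":0,"dy":0,"dz":-0.005,"rx":0,"ry":0,"rz":0},{"gripper":1,"dx":0,"dy":0,"dz":-0.005,"rx":0,"ry":0,"rz":0}]'
python3 -m jog '[{"gripper":1,"dx":0,"dy":0,"dz":-0.0005,"rx":0,"ry":0,"rz":0},{"gripper":1,"dx":0,"dy":0,"dz":-0.001,"rx":0,"ry":0,"rz":0},{"gripper":1,"dx":0,"dy":0,"dz":-0.0015,"rx":0,"ry":0,"rz":0},{"gripper":1,"dx":0,"dy":0,"dz":-0.0015,"rx":0,"ry":0,"rz":0}]'
```

```text
t: 23.8
eef_pos: [0.4375, 0.2052, 0.0617]
tool_rot: [-0.011, -0.707, -0.011, 0.707]
contact_force: [0.6, 0.2, -2.5]
gripper_width: 0.691
t: 24.2
eef_pos: [0.4376, 0.2053, 0.0607]
tool_rot: [0.011, 0.707, 0.011, -0.707]
contact_force: [-1.1, -0.6, 3.9]
gripper_width: 0.688
```

Floor contact came at exactly the predicted height, with +3.9 N. Releasing and backing straight up.

```bash
python3 -m jog '[{"gripper":0.15,"dx":0,"dy":0,"dz":0,"rx":0,"ry":0,"rz":0},{"gripper":0.15,"dx":0,"dy":0,"dz":0,"rx":0,"ry":0,"rz":0},{"gripper":0.15,"dx":0,"dy":0,"dz":0,"rx":0,"ry":0,"rz":0},{"gripper":0.15,"dx":0,"dy":0,"dz":0.01,"rx":0,"ry":0,"rz":0},{"gripper":0.15,"dx":0,"dy":0,"dz":0.03,"rx":0,"ry":0,"rz":0},{"gripper":0.15,"dx":0,"dy":0,"dz":0.06,"rx":0,"ry":0,"rz":0},{"gripper":0.15,"dx":0,"dy":0,"dz":0.1,"rx":0,"ry":0,"rz":0},{"gripper":0.15,"dx":0,"dy":0,"dz":0.14,"rx":0,"ry":0,"rz":0},{"gripper":0.15,"dx":0.02,"dy":-0.04,"dz":0.16,"rx":0,"ry":0,"rz":0},{"gripper":0.15,"dx":0.04,"dy":-0.08,"dz":0.16,"rx":0,"ry":0,"rz":0}]'
python3 -m jog '[{"gripper":0,"dx":0.01,"dy":-0.045,"dz":0,"rx":0,"ry":0,"rz":0},{"gripper":0,"dx":0.02,"dy":-0.09,"dz":0,"rx":0,"ry":0,"rz":0},{"gripper":0,"dx":0.03,"dy":-0.13,"dz":0,"rx":0,"ry":0,"rz":0},{"gripper":0,"dx":0.04,"dy":-0.17,"dz":0,"rx":0,"ry":0,"rz":0},{"gripper":0,"dx":0.04,"dy":-0.21,"dz":0,"rx":0,"ry":0,"rz":0},{"gripper":0,"dx":0.04,"dy":-0.21,"dz":0,"rx":0,"ry":0,"rz":0},{"gripper":0,"dx":0.04,"dy":-0.21,"dz":0,"rx":0,"ry":0,"rz":0}]'
python3 - <<'E'
from h import *
print(get_obs()["contact_force"],get_obs()["eef_pos"])
c=cam("top");P,u,v=pts(c);x,y,z=P.T
m=(x>.405)&(x<.47)&(y>.165)&(y<.25)&(z>.068)&(z<.079)
A=np.c_[P[m][:,:2]-P[m][:,:2].mean(0),np.ones(m.sum())];print("top face z",np.median(z[m]),"tilt",np.linalg.lstsq(A,z[m],rcond=None)[0][:2],cv2.minAreaRect((P[m][:,:2]*1000).astype(np.float32)))
for n,b in dict(dishes=(.68,.79,0,.11,.02,.05),burner=(.34,.45,-.06,.05,.03,.09),rack=(.36,.54,.42,.55,.01,.13),mt=(.47,.61,-.6,-.34,.02,.06)).items():
    k=(x>b[0])&(x<b[1])&(y>b[2])&(y<b[3])&(z>b[4])&(z<b[5]); print(n,np.median(P[k],0).round(3))
k=(x>.5)&(x<.62)&(y>.15)&(y<.26)&(z>.1345)&(z<.16);print("knob",P[k].mean(0).round(4))
s=cam("scene")
a=cv2.resize(c["pixels"][215:315,180:300],(480,400),interpolation=cv2.INTER_CUBIC);b=cv2.resize(s["pixels"][150:290,340:452],(320,400),interpolation=cv2.INTER_CUBIC)
cv2.imwrite("pics/v8.png",np.hstack([a,b]))
E
```

```text
t: 25.2
eef_pos: [0.4797, 0.1263, 0.2249]
tool_rot: [0.011, 0.71, 0.013, -0.704]
contact_force: [1.1, -0.3, -0.5]
gripper_width: 0.849
t: 25.9
eef_pos: [0.5174, -0.0855, 0.2208]
tool_rot: [0.01, 0.707, 0.01, -0.707]
contact_force: [0.6, 0.6, -1.0]
gripper_width: 1.002
[ 0.56898995  0.63264857 -1.03813278] [ 0.51735665 -0.08549673  0.22076699]
top face z 0.0744030412796961 tilt [-0.02309838  0.0014703 ] ((435.504150390625, 207.26345825195312), (43.517154693603516, 75.92280578613281), 1.0640727281570435)
dishes [0.736 0.056 0.033]
burner [ 0.393 -0.004  0.052]
rack [0.45  0.476 0.048]
mt [ 0.538 -0.464  0.036]
knob [0.5607 0.2104 0.1394]
```

View pics/v8.png

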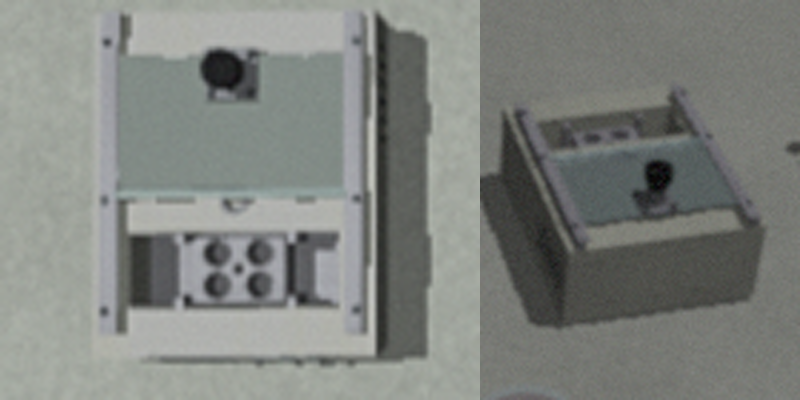

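The four-bore block sits between the ribs (around 238,268). Its top is at 74 mm against an expected 73 mm, with the camera reading about 1 mm high. The guard is held open and the neighbouring things haven't moved.

```bash
python3 -c "
from station import *
print(hand_in(), get_obs()['t'])"
```

```text
the job is handed in; nothing more can be done
the job is handed in; nothing more can be done
```

The incubator is ready and the job is handed in, with about 26 s on the robot clock against the 72 s limit.

**What I did**
- **Guard:** I pulled the plunger up, slid the guard back about 80 mm and let the pin drop into the second hole.
- **Block:** I took the four-bore block from the middle bay by its long sides and set it on the bench. I then regripped it by its short ends and lowered it in 1 mm and then 0.5 mm steps until it touched the chamber floor.

**Last checks**
- **Guard held open:** The knob is 80.5 mm from where it started and back at its down height. The spring pull fell to about 6 N as I lowered the plunger, which fits the pin being in the hole.
- **Block seated:** Contact came at the predicted height with about 4 N. The block is between the ribs, and its top reads 74 mm against an expected 73 mm; the camera reads about 1 mm high.
- **Surroundings:** The dishes, burner and both racks are within about 2 mm of their first readings. The other two blocks were in their bays when I last looked, after taking the large one out. I didn't measure them again at the end.

**What disagreed**
- The two cameras differed by 2–5 mm, so I corrected positions using where the gripper actually closed on the block.
- A rough fit to the block's top showed about 1.3° of tilt along x. I put this down to edge noise and did not check it separately.
- The first move command was refused because some row values were missing, and nothing moved.

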